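# Change the warming plate over from canister to sample tins

## Task

Change the warming plate over from the canister to the sample tins: slide its power control to off (the right-hand end), draw the temperature probe straight up out of the sleeve in the canister's lid and stand it in the white beaker, then lift the canister by its bail and set it down upright on the round cork pad. Then stand all the sample tins there are upright on the bare metal plate, side by side, and finally slide the power control up to the line marked beside its track. Leave the beaker upright and the other things on the worktop where they are.

Things in the scene. Friction and masses are not known exactly. Their poses are not given: they have to be found in the camera images.
- warmer: White warming-plate unit fixed on the worktop, 280 x 210 mm, deck top 30 mm above the worktop; origin on the worktop under the centre of its square metal plate; its x points away from the robot, y to the left, z up. The plate is 200 x 200 mm. In front of it (toward the robot, at x = -127 mm) the power slider's track runs along y on a base 40 x 140 mm whose top is 44 mm above the worktop.
- plate (a point): Centre of the plate's top face, 40 mm above the worktop; axes as warmer. The plate is flat, without a rim, edges at +-100 mm in x and y.
- power (a joint): Power slider, m: 0 = off, at the right-hand (-y of the warmer) end of its track; grows to the left along +y of the warmer, up to 0.090. The marked line is at 0.050. Starts between 0.03 and 0.09. It stays where it is left; moving it takes about 1.5 N.
- power_top (a point): Centre of the top face of the slider's black grip, a block 28 mm (x) by 20 mm (y) by 40 mm high, top 84.5 mm above the worktop; axes as warmer. Joint value is 0.045 m plus this point's y in the warmer's frame.
- power_mark (a point): Where power_top lies when the slider stands at the mark (a black line across the deck in front of the track; a small dot marks the off end).
- canister_bail (a point): Centre of the grip bar of the bail (fixed hoop handle) of the steel canister. The canister is 100 mm across, 75 mm high to its lid, 0.5 to 1 kg, loose; its underside is 150 mm straight below this point. The grip bar is a black cylinder of 14 mm diameter, 60 mm long along the canister's y, horizontal, with 68 mm of clear room below; the hoop's legs are at y = +-52 mm. Canister axes: x from the bail away from the sleeve, y along the bar, z up. Starts on the plate.
- sleeve_mouth (a point): Centre of the top end of the sleeve on the canister's lid: a tube of 19 mm outside, standing 20 mm above the lid, 35 mm from the bail toward -x of the canister, 55 mm below the bar; straight smooth vertical bore of 11.6 mm, 52 mm deep. Axes as the canister.
- probe_head (a point): Centre of the probe's black square grip, 20 x 20 mm, 45 mm high (this point +-22.5 mm), sides parallel to the probe's x and y; z points from the shaft to the grip. Below it a steel shaft 10 mm in diameter, 50 mm long. 0.06 kg, loose. At the start the shaft is fully in the sleeve, the grip resting on the sleeve's mouth, its sides parallel to the canister's.
- probe_tip (a point): Lower end of the probe's shaft, 72.5 mm below the grip's centre; axes as the probe.
- beaker_mid (a point): Centre, half-way up, of the open white plastic beaker: 68 mm outside diameter (70 at the rim), 60 mm high, wall 3 mm, inner floor 5 mm above the worktop; loose, 0.2 kg. The probe, stood in it, may lean.
- pad_top (a point): Centre of the top face of the round cork pad, fixed, 130 mm in diameter, 10 mm thick.
- tin_1_mid (a point): Centre (half-way up) of a closed aluminium sample tin, 46 mm in diameter, 34 mm high, about 0.07 kg, z up; loose; stands on the worktop to the right of the warmer. If knocked it slides without tipping. Two to four of the four tins are present.
- tin_2_mid (a point): Centre (half-way up) of a closed aluminium sample tin, 46 mm in diameter, 34 mm high, about 0.07 kg, z up; loose; stands on the worktop to the right of the warmer. If knocked it slides without tipping. Two to four of the four tins are present.
- tin_3_mid (a point): Centre (half-way up) of a closed aluminium sample tin, 46 mm in diameter, 34 mm high, about 0.07 kg, z up; loose; stands on the worktop to the right of the warmer. If knocked it slides without tipping. Two to four of the four tins are present.
- tin_4_mid (a point): Centre (half-way up) of a closed aluminium sample tin, 46 mm in diameter, 34 mm high, about 0.07 kg, z up; loose; stands on the worktop to the right of the warmer. If knocked it slides without tipping. Two to four of the four tins are present.
- spare_cap: Bystander: red screw cap, 53 mm wide, 25 mm high; origin centre of its underside. To be left alone.
- vial: Bystander: glass vial with white cap, 28 mm wide, 60 mm high; origin centre of its underside. To be left alone.

How it is judged:
On the way, in this order (a step that is already met when the one before it is completed fails the run):
1. the power slider is at off (within 7 mm of the right-hand end) while the canister is still on the plate (value of joint power below 0.007 m and z of canister_bail in the frame of plate between 0.142 and 0.158 m and horizontal distance between canister_bail and plate below 0.08 m), for 0.2 s.
2. the probe has been drawn out and left in the beaker, the canister still on the plate (horizontal distance between probe_tip and beaker_mid below 0.036 m and z of probe_tip in the frame of beaker_mid below 0.015 m and angle between beaker_mid's own z axis and vertical below 0.2 rad and z of canister_bail in the frame of plate between 0.142 and 0.158 m and horizontal distance between canister_bail and plate below 0.08 m and contact force between the fingers and anything else below 0.3 N), for 0.2 s.
3. the canister stands upright on the cork pad, let go (horizontal distance between canister_bail and pad_top below 0.03 m and z of canister_bail in the frame of pad_top between 0.143 and 0.157 m and angle between canister_bail's own z axis and vertical below 0.12 rad and contact force between the fingers and anything else below 0.3 N), for 0.2 s.
4. every tin stands on the plate, let go, the power still off (x of tin_1_mid in the frame of plate between -0.096 and 0.096 m and y of tin_1_mid in the frame of plate between -0.096 and 0.096 m and z of tin_1_mid in the frame of plate between 0.01 and 0.024 m and angle between each of tin_1_mid, tin_2_mid, tin_3_mid, tin_4_mid's own z axis and vertical below 0.15 rad and x of tin_2_mid in the frame of plate between -0.096 and 0.096 m and y of tin_2_mid in the frame of plate between -0.096 and 0.096 m and z of tin_2_mid in the frame of plate between 0.01 and 0.024 m and x of tin_3_mid in the frame of plate between -0.096 and 0.096 m and y of tin_3_mid in the frame of plate between -0.096 and 0.096 m and z of tin_3_mid in the frame of plate between 0.01 and 0.024 m and x of tin_4_mid in the frame of plate between -0.096 and 0.096 m and y of tin_4_mid in the frame of plate between -0.096 and 0.096 m and z of tin_4_mid in the frame of plate between 0.01 and 0.024 m and value of joint power below 0.007 m and contact force between the fingers and anything else below 0.3 N), for 0.2 s.
At the end, for the whole second after the job is handed in: The canister stands upright on the pad (centre within 30 mm of the pad's centre), the probe's tip is in the upright beaker, every tin stands upright on the plate itself with its centre on the plate (within 96 mm of its centre lines), and the power slider is within 6 mm of the mark (horizontal distance between canister_bail and pad_top below 0.03 m and z of canister_bail in the frame of pad_top between 0.143 and 0.157 m and angle between canister_bail's own z axis and vertical below 0.12 rad and horizontal distance between probe_tip and beaker_mid below 0.036 m and z of probe_tip in the frame of beaker_mid below 0.015 m and angle between beaker_mid's own z axis and vertical below 0.2 rad and x of tin_1_mid in the frame of plate between -0.096 and 0.096 m and y of tin_1_mid in the frame of plate between -0.096 and 0.096 m and z of tin_1_mid in the frame of plate between 0.01 and 0.024 m and angle between each of tin_1_mid, tin_2_mid, tin_3_mid, tin_4_mid's own z axis and vertical below 0.15 rad and x of tin_2_mid in the frame of plate between -0.096 and 0.096 m and y of tin_2_mid in the frame of plate between -0.096 and 0.096 m and z of tin_2_mid in the frame of plate between 0.01 and 0.024 m and x of tin_3_mid in the frame of plate between -0.096 and 0.096 m and y of tin_3_mid in the frame of plate between -0.096 and 0.096 m and z of tin_3_mid in the frame of plate between 0.01 and 0.024 m and x of tin_4_mid in the frame of plate between -0.096 and 0.096 m and y of tin_4_mid in the frame of plate between -0.096 and 0.096 m and z of tin_4_mid in the frame of plate between 0.01 and 0.024 m and value of joint power between 0.044 and 0.056 m); the robot touches nothing.
It fails at once if the canister is tipped by more than 35 degrees (angle between canister_bail's own z axis and vertical above 0.6 rad).
It fails at once if a bystander (spare_cap) is moved by more than 40 mm (distance of spare_cap from where it was at the start of the episode above 0.04 m).
It fails at once if a bystander (vial) is moved by more than 40 mm (distance of vial from where it was at the start of the episode above 0.04 m).
Of tin_1, tin_2, tin_3, tin_4 only 2 to 4 are there at a start; the rules pass over those that are not, and their reading is None.
At some moment in a run one of tin_1, tin_2, tin_3, tin_4 may be knocked a few centimetres aside while the robot is not near it.
It also fails if it takes over 200 s, if anything falls off the work surface, if the arm or the gripper's body presses on something with over 40 N, if the wrist force passes 120 N, or if a joint passes its speed limit or range.

## Robot

A 6-joint arm with a two-finger parallel gripper is mounted at the origin on a cart in front of the work surface, level with it; the furniture and walls round the work are solid. World frame = base frame: x ahead of the robot, y to its left, z up, the work surface at z = 0. Lengths are in m, angles in rad, forces in N, time in s.
With the tool pointing down it reaches from about 0.375 to 0.9 m from the base axis. Payload 3.1 kg.
Tool frame: the origin (TCP) lies at the centre of the arm's flange, where the gripper is bolted on; the fingertips stand 182 mm ahead of it and the grasp point (between the pads) lies 164 mm ahead of it; z points along the fingers, y is the line along which they close (so a half turn about z gives the same grasp; the last joint's range is limited). The gripper opens to 87 mm and grips with 3 to 60 N. Pads are 19 mm wide; open, the fingers measure 117 mm over their backs; the gripper's body (75 mm by 190 mm) begins 51 mm behind the grasp point.
Start: joints at [-1.395, 0.527, 1.433, -0, 1.181, -0.178], TCP at [0.217, -0.586, 0.405] pointing down, gripper open.
Joint ranges: [-3.08, 3.08], [-0.75, 2.2], [0.22, 2.44], [-1.43, 4.57], [0, 2.65], [-2.85, 2.85]. Speed limits (rad/s): [2.79, 2.79, 3.14, 3.14, 3.14, 3.14].

## Interface

Orientations are given as a unit quaternion [x, y, z, w].
In Python, from rig import * gives the robot as it stands.
- The arm moves only by the tool move_arm, never from a script. Its argument "commands" is a list that holds one entry, the list of rows, each a list of 6 numbers: the shift along the tool's x, y, z in units of 40 mm (1.0 is 40 mm), then the turn, a rotation vector about the tool's x, y, z in rad. A call has 1 to 12 rows; each row is the pose to reach, as a shift and turn from the pose commanded when the call began, along the tool's axes at that moment; what a row does not reach only later rows make up. A row lasts 1/8 s, in which the tool goes at most 62.5 mm and 10.7 degrees, less where a joint would pass 70% of its speed; a pose out of reach is approached as far as the arm can. A call with a gripper value outside its range is refused whole. "claw" is the closure, from -1 (fully open) to 1 (shut), so that 0 is half open, set as the call begins (left out, the last holds). The fingers move at their own pace and stop on an object; "squeeze" is the grip in N (left out, the last holds). Time passes only in rows, so rows that repeat a pose let the fingers close. It gives the time, the measured TCP pose, the force, the opening and the grip force at its end, in the units of the state.
- get_obs(): the state, without advancing time (a new reading comes with each control period).
- camera(name): name is "scene" or "top" or "wrist"; returns a dict with "pixels" (400x640x3 uint8, blue, green, red), "range_z" (400x640 float32, m along the optical axis (not along the pixel's ray), 0 where there is no reading), "camera_matrix" (3x3 intrinsics, pixels), "D" ([k1, k2, p1, p2, k3] as OpenCV has them; the pictures are not rectified), "extrinsics" (4x4, takes a point from world to camera coordinates). Camera axes: x right, y up, looking along -z (the intrinsics and any distortion apply to the point x, -y, -z); pixel columns grow to the right and rows downward; lengths in m; the calibration is good to about 2 mm. A picture is of the moment at which its call begins.
- hand_in(): hands the job in; it is judged then, once.
The state is a dict: "time": time; "q": joint angles; "joint_velocities": joint speeds; "joint_torque": joint torques, N m; "position": TCP position; "tool_rot": TCP orientation; "ft_force": force on the tool from outside, world axes, zero at the start; "moment": the same for the moment, N m; "grip_width": finger opening in m; "grip_force": force on a finger pad.
Only numpy, scipy, OpenCV 4.12 (cv2) and the standard library are available. Lean on these libraries where they do the work, as an engineer would, in place of code of your own. Each camera call takes 0.05 s, during which the arm holds its last target. There are 200 camera calls.

## Working session

There is one attempt and no reset: what is moved stays moved. The work goes in short steps, Python scripts to look and compute and a tool call to move; the robot and the scene stay as the last step left them, time stands still between calls to the robot, and variables do not carry over. Pictures are saved under pics/ and viewed, at most 14 in all, crops included, and the job is handed in when it is done.

Besides the shell and the picture viewer there is one more tool, called after "Emit:" as name(argument=value, ...), one argument or row to a line, values as JSON. move_arm: Moves the arm, as the interface text tells. Its arguments: {"type":"object","properties":{"commands":{"type":"array","items":{"type":"array","items":{"type":"array","items":{"type":"number"}}}},"claw":{"type":"number"},"squeeze":{"type":"number"}},"required":["commands"]}

```bash
ls; mkdir -p pics; cat > h.py <<'E'
from rig import *
import numpy as np, cv2
from scipy.spatial.transform import Rotation as R
def world(c):
    # per-pixel world points from depth
    K,D,E=np.array(c["camera_matrix"]),np.array(c["D"]),np.array(c["extrinsics"])
    z=c["range_z"];h,w=z.shape
    u,v=np.meshgrid(np.arange(w),np.arange(h))
    n=cv2.undistortPoints(np.stack([u,v],-1).reshape(-1,1,2).astype(float),K,D).reshape(h,w,2)
    P=np.stack([n[...,0]*z,-n[...,1]*z,-z],-1)
    return (P-E[:3,3])@E[:3,:3]
def ray(c,px,zp):
    K,D,E=np.array(c["camera_matrix"]),np.array(c["D"]),np.array(c["extrinsics"])
    n=cv2.undistortPoints(np.array(px,float).reshape(-1,1,2),K,D).reshape(-1,2)
    d=np.c_[n[:,0],-n[:,1],-np.ones(len(n))]@E[:3,:3]
    o=-E[:3,:3].T@E[:3,3]
    return o+d*((zp-o[2])/d[:,2])[:,None]
def local(p,yaw=None):
    """row (units) in tool axes to bring grasp point to world p, with tool pointing down; yaw= desired angle of tool y axis in world"""
    o=get_obs();Rt=R.from_quat(o["tool_rot"]);M=Rt.as_matrix()
    g=np.array(o["position"])+M[:,2]*.164
    s=M.T@(np.array(p)-g)/.04
    cur=np.arctan2(M[1,1],M[0,1]);t=0
    if yaw is not None:
        t=-((yaw-cur+np.pi/2)%np.pi-np.pi/2)
    print("grasp",g.round(4),"yaw",round(cur,3),"row",s.round(3),"turnz",round(t,3))
E
python3 - <<'E'
from h import *
o=get_obs()
for k in o: print(k,np.round(o[k],3))
for n in("scene","top"):
    c=camera(n);cv2.imwrite(f"pics/{n}0.png",c["pixels"]);np.savez(f"{n}0.npz",**c)
    print(n,np.round(c["extrinsics"],3).tolist(),np.round(c["D"],3))
E
```

```text
pics
time 0.0
q [-1.395  0.528  1.434 -0.     1.181 -0.178]
joint_velocities [ 0.001  0.002 -0.    -0.    -0.     0.   ]
joint_torque [-1.0000e-03 -4.4005e+01 -1.7659e+01  6.3000e-02  5.8000e-02 -0.0000e+00]
position [ 0.217 -0.586  0.404]
tool_rot [ 0.984  0.176 -0.    -0.001]
ft_force [0.754 0.553 0.106]
moment [ 0.004  0.02  -0.018]
grip_force 0.0
grip_width 0.087
scene [[-0.6, -0.8, -0.018, 0.271], [0.556, -0.433, 0.71, -0.462], [-0.575, 0.416, 0.704, -0.958], [0.0, 0.0, 0.0, 1.0]] [-0.017  0.     0.     0.     0.   ]
top [[0.005, -1.0, 0.029, -0.092], [0.997, 0.007, 0.078, -0.572], [-0.078, 0.029, 0.997, -1.058], [0.0, 0.0, 0.0, 1.0]] [-0.067  0.     0.     0.     0.   ]
```

View pics/scene0.png

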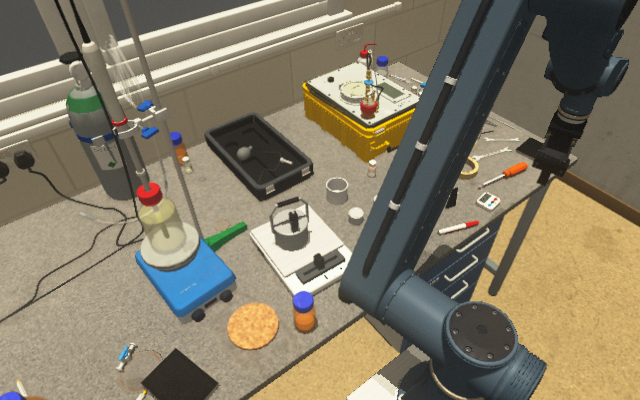

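View pics/top0.png

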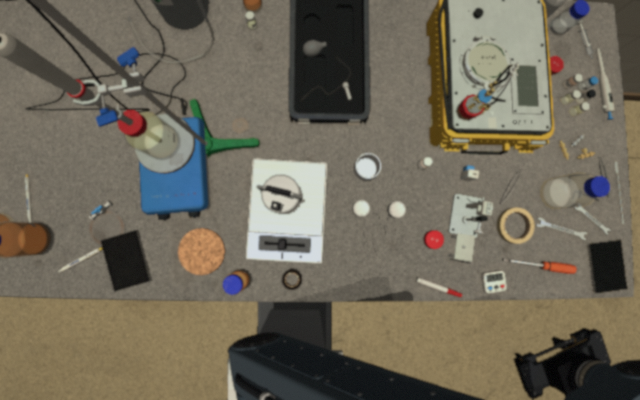

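The top view shows the canister at (281,193), the slider grip at (282,243), the beaker at (368,166), tins at (362,208) and (397,209), the pad at (201,252), the cap at (434,240) and the vial at (427,162). The scene view agrees; there, the arm partly hides the tins.

```bash
python3 - <<'E'
from h import *
c=dict(np.load("top0.npz"));W=world(c);im=c["pixels"]
up=cv2.resize(im[130:300,180:460],None,fx=2.85,fy=2.85,interpolation=cv2.INTER_CUBIC);cv2.imwrite("pics/crop0.png",up)
hsv=cv2.cvtColor(im,cv2.COLOR_BGR2HSV)
def blob(x0,y0,x1,y1,f,name,zp=None):
    m=f(W[y0:y1,x0:x1],hsv[y0:y1,x0:x1]);m&=c["range_z"][y0:y1,x0:x1]>0
    n,l,st,ce=cv2.connectedComponentsWithStats(m.astype(np.uint8))
    if n<2: print(name,"none");return
    k=1+st[1:,4].argmax();s=l==k;P=W[y0:y1,x0:x1][s]
    px=np.argwhere(s)[:,::-1]+[x0,y0]
    r=cv2.minAreaRect(px.astype(np.float32))
    bp=ray(c,cv2.boxPoints(r),np.median(P[:,2]) if zp is None else zp)
    print(name,st[k,4],"med",np.median(P,0).round(4),"mid",((P.min(0)+P.max(0))/2).round(4),"boxc",bp.mean(0).round(4),"sides",np.linalg.norm(bp[1]-bp[0]).round(4),np.linalg.norm(bp[2]-bp[1]).round(4),"angs",np.arctan2(*(bp[1]-bp[0])[[1,0]]).round(3))
Z=lambda a,b:(lambda w,h:(w[...,2]>a)&(w[...,2]<b))
blob(230,140,345,280,Z(.02,.06),"deck",.03)
blob(250,225,320,262,Z(.065,.1),"slider",.0845)
blob(255,165,310,220,Z(.17,.21),"bail",.197)
blob(255,165,310,220,Z(.145,.172),"probe?")
blob(255,165,310,220,Z(.105,.125),"lid")
blob(350,148,386,186,Z(.04,.075),"beaker")
blob(350,195,378,222,Z(.022,.05),"tinA",.034)
blob(382,195,412,222,Z(.022,.05),"tinB",.034)
blob(170,225,232,280,lambda w,h:(h[...,0]<22)&(h[...,1]>90)&(h[...,2]>100),"pad",.01)
blob(420,225,448,255,Z(.015,.05),"cap");blob(415,150,440,175,Z(.03,.08),"vial")
m=Z(.02,.05)(W,0);m[:, :330]=0;m[:,470:]=0
n,l,st,ce=cv2.connectedComponentsWithStats(m.astype(np.uint8))
for i in range(1,n):
    if 30<st[i,4]<800: print("h20-50",st[i],W[l==i].mean(0).round(3))
E
```

```text
deck 6405 med [ 0.5213 -0.0119  0.04  ] mid [0.5451 0.0008 0.0388] boxc [0.5446 0.0011 0.03  ] sides 0.2794 0.2135 angs -0.037
slider 85 med [0.4528 0.01   0.0841] mid [0.4527 0.0092 0.0779] boxc [0.4528 0.0091 0.0845] sides 0.0181 0.0258 angs -1.565
bail 213 med [0.5816 0.0116 0.1951] mid [0.5817 0.012  0.1864] boxc [0.5812 0.01   0.197 ] sides 0.0136 0.1032 angs -0.226
probe? 8 med [ 0.5679 -0.0392  0.1676] mid [ 0.5699 -0.0382  0.1609] boxc [ 0.5686 -0.0387  0.1676] sides 0.0068 0.0051 angs -0.775
lid 512 med [0.5647 0.0122 0.1153] mid [0.5632 0.014  0.116 ] boxc [0.5586 0.0177 0.1153] sides 0.0508 0.1013 angs -0.201
beaker 166 med [ 0.6721 -0.2237  0.058 ] mid [ 0.6654 -0.2199  0.0528] boxc [ 0.6646 -0.2194  0.058 ] sides 0.0684 0.0687 angs -1.558
tinA 223 med [ 0.5505 -0.2045  0.0335] mid [ 0.5519 -0.2046  0.0324] boxc [ 0.5517 -0.2045  0.034 ] sides 0.0443 0.0413 angs -1.564
tinB 229 med [ 0.5483 -0.3041  0.0334] mid [ 0.5484 -0.305   0.0317] boxc [ 0.5482 -0.3044  0.034 ] sides 0.0448 0.0443 angs -1.564
pad 1754 med [0.4292 0.2374 0.0105] mid [0.4295 0.2388 0.0074] boxc [0.429
[... 181 characters left out ...]
ial 95 med [ 0.6753 -0.3805  0.0573] mid [ 0.6769 -0.3836  0.0474] boxc [ 0.6749 -0.3796  0.0573] sides 0.032 0.0232 angs -0.791
h20-50 [427  15   7  37 114] [ 1.061 -0.411  0.035]
h20-50 [428  53  10  93 284] [ 0.858 -0.411  0.035]
h20-50 [330 120  33   5  73] [ 0.79  -0.162  0.036]
h20-50 [359 154  20  19  67] [ 0.684 -0.236  0.036]
h20-50 [419 158  10  11  40] [ 0.674 -0.377  0.038]
h20-50 [354 165  19  15  46] [ 0.644 -0.203  0.034]
h20-50 [463 166   7  14  55] [ 0.651 -0.504  0.033]
h20-50 [353 200  17  16 223] [ 0.552 -0.204  0.033]
h20-50 [388 201  18  17 231] [ 0.549 -0.304  0.033]
h20-50 [426 230  18  19 271] [ 0.465 -0.411  0.025]
h20-50 [451 233  19  29 235] [ 0.443 -0.479  0.046]
```

View pics/crop0.png

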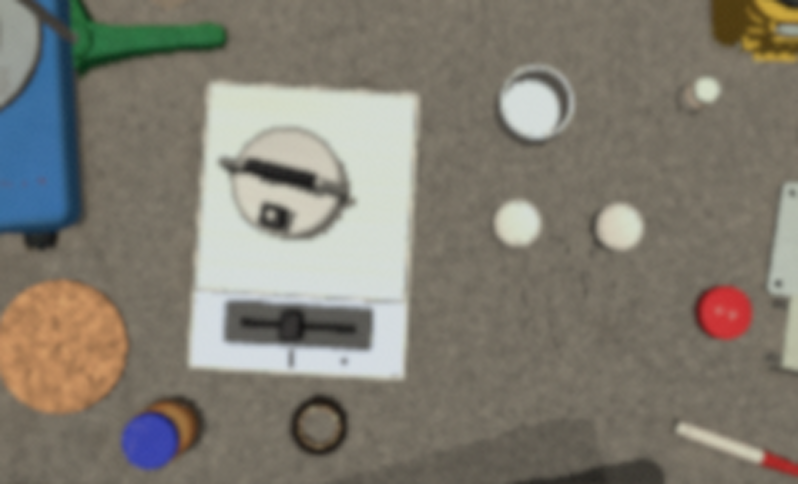

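The crop shows two tins, white tops at (517,222) and (620,226). The slider sits about in line with its mark (291,358), with the off dot at (345,361). The probe is at (274,217), on the robot side of the bail. I'll start with the slider.

```bash
python3 - <<'E'
from h import *
local([.4528,.0091,.20],1.534)
E
```

```text
grasp [ 0.217  -0.5854  0.2399] yaw -1.216 row [ 10.69  -11.887   1.024] turnz 0.392
```

Emit:
move_arm(
  commands=[
    [[5.3, -5.9, 0.3, 0, 0, 0.2], [10.69, -11.89, 0.8, 0, 0, 0.39], [10.69, -11.89, 0.8, 0, 0, 0.39], [10.69, -11.89, 0.8, 0, 0, 0.39], [10.69, -11.89, 0.8, 0, 0, 0.39], [10.69, -11.89, 0.8, 0, 0, 0.39], [10.69, -11.89, 0.8, 0, 0, 0.39], [10.69, -11.89, 0.8, 0, 0, 0.39], [10.69, -11.89, 0.8, 0, 0, 0.39], [10.69, -11.89, 0.8, 0, 0, 0.39], [10.69, -11.89, 1.0, 0, 0, 0.39], [10.69, -11.89, 1.0, 0, 0, 0.39]],
  ],
  claw=-1,
)

```text
time: 1.6
position: [0.4526, 0.0092, 0.364]
tool_rot: [1.0, -0.016, -0.001, -0.0]
ft_force: [0.2, -0.7, 0.3]
grip_width: 0.0872
grip_force: 0.0
```

```bash
python3 - <<'E'
from h import *
local([.4528,.0091,.070],1.534)
c=camera("wrist");cv2.imwrite("pics/w1.png",c["pixels"]);np.savez("w1.npz",**c)
W=world(c);m=(W[...,2]>.075)&(W[...,2]<.09)&(abs(W[...,0]-.453)<.04)&(abs(W[...,1])<.07)
P=W[m];print(len(P));print(P.min(0),P.max(0),P.mean(0))
E
```

```text
grasp [0.4522 0.0092 0.2   ] yaw -1.603 row [2.200e-02 1.000e-03 3.249e+00] turnz 0.004
882
[ 0.43888166 -0.00151299  0.07506745] [0.46692391 0.01885701 0.08723738] [0.45441206 0.00872003 0.08388884]
```

View pics/w1.png

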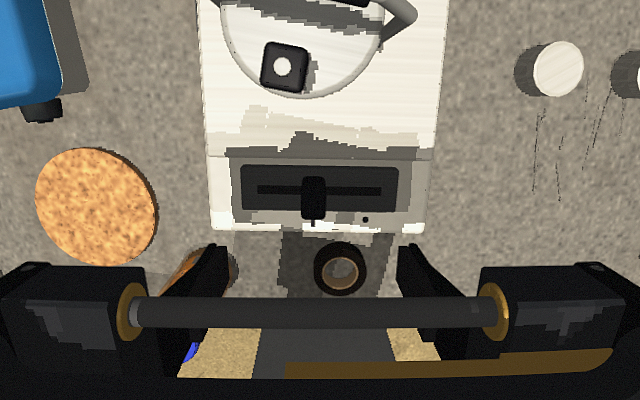

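The wrist view shows the slider grip at (313,195), the mark at (312,222), the off dot at (365,219) and the probe at (284,67).

Emit:
move_arm(
  commands=[
    [[0.02, 0, 1.6, 0, 0, 0], [0.02, 0, 3.25, 0, 0, 0], [0.02, 0, 3.25, 0, 0, 0], [0.02, 0, 3.25, 0, 0, 0]],
  ],
)

```text
time: 2.15
position: [0.454, 0.0072, 0.2357]
tool_rot: [1.0, -0.019, 0.0, 0.0]
ft_force: [-0.2, -0.3, -0.1]
grip_width: 0.0869
grip_force: 0.0
```

Emit:
move_arm(
  commands=[
    [[0, 0, 0, 0, 0, 0], [0, 0, 0, 0, 0, 0], [0, 0, 0, 0, 0, 0], [0, 0, 0, 0, 0, 0], [0, 0.3, 0, 0, 0, 0], [0, 0.6, 0, 0, 0, 0], [0, 0.9, 0, 0, 0, 0], [0, 1.1, 0, 0, 0, 0], [0, 1.2, 0, 0, 0, 0], [0, 1.2, 0, 0, 0, 0], [0, 1.2, 0, 0, 0, 0]],
  ],
  claw=1,
  squeeze=12,
)

```text
time: 3.52
position: [0.4516, -0.0395, 0.2346]
tool_rot: [1.0, -0.017, -0.001, -0.0]
ft_force: [-3.7, -1.9, -1.0]
grip_width: 0.0201
grip_force: 12.0
```

```bash
python3 - <<'E'
from h import *
local([0,0,0])
c=dict(np.load("w1.npz"));P=ray(c,[(312,222),(365,219),(313,190)],.031);print(P)
W=world(c)
# plate mask: z about .04, corners
m=((W[...,2]>.026)&(W[...,2]<.034)).astype(np.uint8)
px=np.argwhere(m)[:,::-1].astype(float);Q=W[m>0]
for yb in(.045,): pass
g=Q[(Q[:,0]>.40)&(Q[:,0]<.6)&(abs(Q[:,1])<.13)]
xs=np.linspace(.41,.47,7)
for a,b in zip(xs[:-1],xs[1:]):
    s=g[(g[:,0]>=a)&(g[:,0]<b)]
    if len(s): print(round(a,3),s[:,1].min().round(4),s[:,1].max().round(4),len(s))
print("front",g[:,0].min())
c2=camera("wrist");W2=world(c2);m=(W2[...,2]>.035)&(W2[...,2]<.043)&(W2[...,0]>.47)&(W2[...,0]<.71)&(abs(W2[...,1])<.13)
print("plate",W2[m].min(0),W2[m].max(0))
cv2.imwrite("pics/w2.png",c2["pixels"])
E
```

```text
grasp [ 0.4514 -0.0395  0.0706] yaw -1.606 row [-11.31   -0.593   1.78 ] turnz 0
[[ 0.41696153  0.0110702   0.031     ]
 [ 0.41841497 -0.03947403  0.031     ]
 [ 0.44863518  0.00912591  0.031     ]]
0.41 -0.0987 0.1092 1985
0.42 -0.0987 0.1092 1609
0.43 -0.0995 0.1091 681
0.44 -0.1002 0.1086 663
0.45 -0.1005 0.1083 682
0.46 -0.1016 0.108 754
front 0.4005156848017038
plate [ 0.47000268 -0.10255534  0.03500741] [0.57625565 0.10142929 0.04299034]
```

View pics/w2.png

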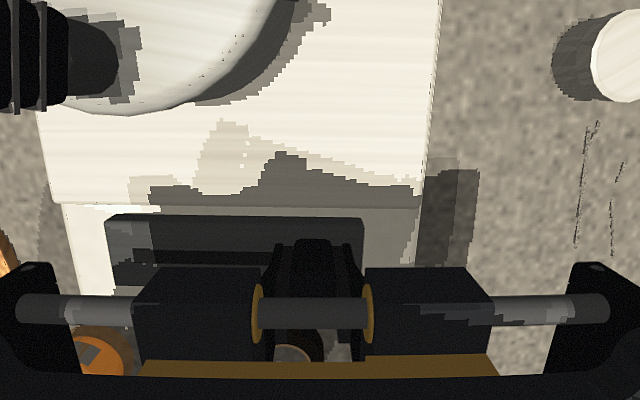

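The slider is now near the right-hand end: the fingers hold it at about 0.002, and the measured deck edges agree. Next I release it and rise, and I'll measure the probe from the saved wrist view.

Emit:
move_arm(
  commands=[
    [[0, 0, 0, 0, 0, 0], [0, 0, 0, 0, 0, 0], [0, 0, 0, 0, 0, 0], [0, 0, 0, 0, 0, 0], [0, 0, -1.5, 0, 0, 0], [0, 0, -3, 0, 0, 0], [0, 0, -4.5, 0, 0, 0], [0, 0, -5, 0, 0, 0], [0, 0, -5, 0, 0, 0]],
  ],
  claw=-1,
)

```text
time: 4.7
position: [0.4521, -0.0395, 0.4364]
tool_rot: [1.0, -0.018, 0.002, 0.001]
ft_force: [0.0, 0.0, 0.4]
grip_width: 0.0865
grip_force: 0.0
```

```bash
python3 - <<'E'
from h import *
c=camera("wrist");np.savez("w3.npz",**c);cv2.imwrite("pics/w3.png",c["pixels"])
W=world(c)
def box(m,n,zp):
    px=np.argwhere(m)[:,::-1].astype(np.float32)
    b=ray(c,cv2.boxPoints(cv2.minAreaRect(px)),zp);e=[b[1]-b[0],b[2]-b[1]]
    print(n,len(px),"c",b.mean(0).round(4),[(np.linalg.norm(k).round(4),np.arctan2(k[1],k[0]).round(3)) for k in e])
r=np.hypot(W[...,0]-.547,W[...,1]-.018)
box((W[...,2]>.174)&(W[...,2]<.185)&(r<.02),"probe",.18)
box((W[...,2]>.19)&(W[...,2]<.2)&(np.hypot(W[...,0]-.581,W[...,1]-.01)<.05),"bar",.197)
box((W[...,2]>.078)&(W[...,2]<.09)&(W[...,0]<.5)&(abs(W[...,1])<.1),"slider",.0845)
local([.547,.018,.25],1.345)
E
```

```text
probe 879 c [0.5478 0.0186 0.18  ] [(np.float64(0.0197), np.float64(-0.32)), (np.float64(0.0213), np.float64(-1.807))]
bar 2902 c [0.5808 0.0099 0.197 ] [(np.float64(0.0141), np.float64(-0.336)), (np.float64(0.0767), np.float64(-1.798))]
slider 554 c [ 0.4512 -0.0391  0.0845] [(np.float64(0.0193), np.float64(-1.605)), (np.float64(0.0282), np.float64(3.115))]
grasp [ 0.4518 -0.0394  0.2709] yaw -1.606 row [ 2.327 -1.518  0.523] turnz 0.191
```

Emit:
move_arm(
  commands=[
    [[1.2, -0.8, 0.3, 0, 0, 0.1], [2.35, -1.53, 0.5, 0, 0, 0.195], [2.35, -1.53, 0.5, 0, 0, 0.195], [2.35, -1.53, 0.5, 0, 0, 0.195], [2.35, -1.53, 0.5, 0, 0, 0.195]],
  ],
  claw=-0.3,
)

```text
time: 5.38
position: [0.547, 0.0179, 0.414]
tool_rot: [0.993, -0.115, -0.001, 0.0]
ft_force: [-0.1, 0.5, 0.2]
grip_width: 0.057
grip_force: 0.0
```

```bash
python3 - <<'E'
from h import *
local([.5478,.0186,.163],1.344)
print(get_obs()["grip_width"])
E
```

```text
grasp [0.5466 0.0179 0.25  ] yaw -1.802 row [ 0.031 -0.024  2.175] turnz -0.004
0.05699517018562099
```

Emit:
move_arm(
  commands=[
    [[0.02, -0.02, 1, 0, 0, 0], [0.03, -0.02, 1.8, 0, 0, 0], [0.03, -0.02, 2.17, 0, 0, 0], [0.03, -0.02, 2.17, 0, 0, 0], [0.03, -0.02, 2.17, 0, 0, 0]],
  ],
)

```text
time: 6.0
position: [0.5499, 0.0186, 0.3292]
tool_rot: [0.993, -0.115, 0.001, 0.0]
ft_force: [-0.8, -0.8, -0.2]
grip_width: 0.0564
grip_force: 0.0
```

Emit:
move_arm(
  commands=[
    [[0, 0, 0, 0, 0, 0], [0, 0, 0, 0, 0, 0], [0, 0, 0, 0, 0, 0], [0, 0, 0, 0, 0, 0], [0, 0, -0.4, 0, 0, 0], [0, 0, -0.8, 0, 0, 0], [0, 0, -1.2, 0, 0, 0], [0, 0, -1.6, 0, 0, 0], [0, 0, -2.2, 0, 0, 0], [0, 0, -3, 0, 0, 0], [0, 0, -3.5, 0, 0, 0], [0, 0, -3.5, 0, 0, 0]],
  ],
  claw=1,
  squeeze=15,
)

```text
time: 7.5
position: [0.5499, 0.0188, 0.4709]
tool_rot: [0.993, -0.115, 0.003, 0.0]
ft_force: [-0.3, -0.2, -0.6]
grip_width: 0.0197
grip_force: 15.0
```

```bash
python3 - <<'E'
from h import *
local([.6654,-.2199,.15])
o=get_obs();print(o["grip_width"],o["grip_force"])
c=camera("wrist");cv2.imwrite("pics/w4.png",c["pixels"])
W=world(c);m=(W[...,2]>.17)&(W[...,2]<.2)&(np.hypot(W[...,0]-.581,W[...,1]-.01)<.06)
print("bar",W[m].mean(0),m.sum())
E
```

```text
grasp [0.551  0.0186 0.3069] yaw -1.801 row [4.119 5.155 3.947] turnz 0
0.019727054343493804 14.999752714320493
bar [0.58301645 0.01132334 0.19319889] 2021
```

View pics/w4.png

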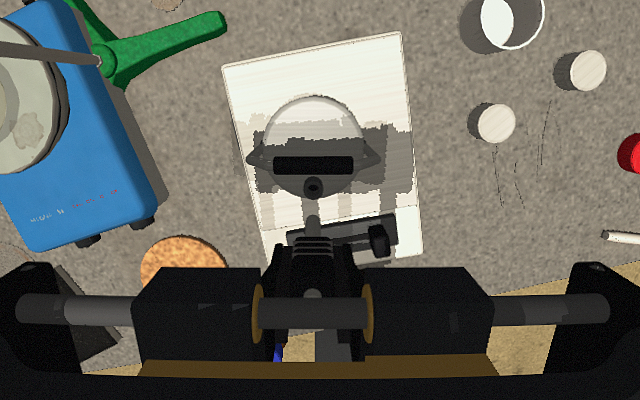

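The probe hangs from the fingers and the sleeve at (313,187) is empty. The beaker is at (510,20). Next I move over the beaker.

Emit:
move_arm(
  commands=[
    [[1.37, 1.72, 0, 0, 0, 0], [2.74, 3.44, 0, 0, 0, 0], [4.12, 5.15, 0, 0, 0, 0], [4.12, 5.15, 0, 0, 0, 0], [4.12, 5.15, 0.5, 0, 0, 0], [4.12, 5.15, 2.2, 0, 0, 0], [4.12, 5.15, 2.2, 0, 0, 0], [4.12, 5.15, 2.2, 0, 0, 0], [4.12, 5.15, 2.2, 0, 0, 0]],
  ],
)

```text
time: 8.68
position: [0.6636, -0.219, 0.3828]
tool_rot: [0.993, -0.114, 0.002, 0.001]
ft_force: [0.2, 0.1, -0.2]
grip_width: 0.0198
grip_force: 15.0
```

```bash
python3 - <<'E'
from h import *
c=camera("wrist");np.savez("w5.npz",**c)
W=world(c);m=(W[...,2]>.056)&(W[...,2]<.063)&(np.hypot(W[...,0]-.665,W[...,1]+.22)<.05)
P=W[m][:,:2];print(len(P),P.min(0),P.max(0))
A=np.c_[2*P,np.ones(len(P))];s=np.linalg.lstsq(A,(P**2).sum(1),rcond=None)[0];print("fit",s[:2],np.sqrt(s[2]+s[:2]@s[:2]))
m=(W[...,2]>.07)&(W[...,2]<.3)
local([*s[:2],.088])
E
```

```text
834 [ 0.6302717  -0.25584991] [ 0.70005318 -0.18682403]
fit [ 0.66575814 -0.22134935] 0.03288713798318201
grasp [ 0.6643 -0.2194  0.2189] yaw -1.8 row [0.029 0.036 3.274] turnz 0
```

Emit:
move_arm(
  commands=[
    [[0.03, 0.04, 1, 0, 0, 0], [0.03, 0.04, 2, 0, 0, 0], [0.03, 0.04, 2.7, 0, 0, 0], [0.03, 0.04, 3.1, 0, 0, 0], [0.03, 0.04, 3.27, 0, 0, 0], [0.03, 0.04, 3.27, 0, 0, 0], [0.03, 0.04, 3.27, 0, 0, 0]],
  ],
)

```text
time: 9.6
position: [0.665, -0.2215, 0.2524]
tool_rot: [0.993, -0.115, 0.003, 0.001]
ft_force: [-0.4, 0.9, 5.4]
grip_width: 0.0196
grip_force: 15.0
```

```bash
python3 - <<'E'
from h import *
local([.5808,.0099,.3],1.344-1.571)
print(get_obs()["ft_force"])
E
```

```text
grasp [ 0.6659 -0.2219  0.0884] yaw -1.801 row [-3.361 -5.151 -5.316] turnz 1.568
[-0.38523424  0.88804983  5.4436893 ]
```

Emit:
move_arm(
  commands=[
    [[0, 0, 0, 0, 0, 0], [0, 0, 0, 0, 0, 0], [0, 0, 0, 0, 0, 0], [0, 0, 0, 0, 0, 0], [0, 0, -0.5, 0, 0, 0], [0, 0, -1.5, 0, 0, 0], [0, 0, -3, 0, 0, 0], [0, 0, -4.5, 0, 0, 0], [0, 0, -6, 0, 0, 0], [0, 0, -6, 0, 0, 0], [0, 0, -6, 0, 0, 0]],
  ],
  claw=-0.3,
)

```text
time: 10.98
position: [0.6632, -0.2209, 0.4902]
tool_rot: [0.993, -0.115, 0.0, 0.0]
ft_force: [-0.1, 0.5, -1.7]
grip_width: 0.0564
grip_force: 0.0
```

```bash
python3 - <<'E'
from h import *
c=camera("wrist");np.savez("w6.npz",**c);cv2.imwrite("pics/w6.png",c["pixels"])
local([.5808,.0099,.3],1.344-1.571)
E
```

```text
grasp [ 0.6628 -0.2207  0.3245] yaw -1.801 row [-3.311 -5.145  0.621] turnz 1.568
```

View pics/w6.png

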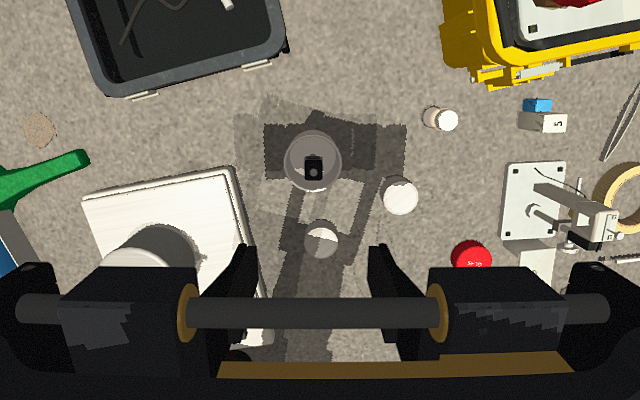

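The probe stands in the beaker at (313,167) and the beaker is upright. Next, the canister.

Emit:
move_arm(
  commands=[
    [[-0.6, -1, 0, 0, 0, -0.18], [-1.2, -2, 0, 0, 0, -0.36], [-1.8, -3, 0, 0, 0, -0.54], [-2.4, -4, 0, 0, 0, -0.72], [-3.31, -5.14, 0.3, 0, 0, -0.9], [-3.31, -5.14, 0.6, 0, 0, -1.08], [-3.31, -5.14, 0.6, 0, 0, -1.26], [-3.31, -5.14, 0.6, 0, 0, -1.44], [-3.31, -5.14, 0.6, 0, 0, -1.574], [-3.31, -5.14, 0.6, 0, 0, -1.574], [-3.31, -5.14, 0.6, 0, 0, -1.574]],
  ],
)

```text
time: 12.4
position: [0.5815, 0.0092, 0.4641]
tool_rot: [0.783, 0.622, -0.001, -0.001]
ft_force: [-1.1, 0.3, 0.5]
grip_width: 0.0568
grip_force: 0.0
```

```bash
python3 - <<'E'
from h import *
c=camera("wrist");np.savez("w7.npz",**c);W=world(c)
m=(W[...,2]>.192)&(W[...,2]<.201)&(np.hypot(W[...,0]-.581,W[...,1]-.01)<.05)
px=np.argwhere(m)[:,::-1].astype(np.float32);b=ray(c,cv2.boxPoints(cv2.minAreaRect(px)),.196);print(len(px),b.mean(0),[(np.linalg.norm(k).round(4),np.arctan2(k[1],k[0]).round(3)) for k in (b[1]-b[0],b[2]-b[1])])
p=b.mean(0);p[2]=.19;local(p,-.227)
E
```

```text
1467 [0.58230781 0.01297554 0.196     ] [(np.float64(0.0128), np.float64(-0.228)), (np.float64(0.0743), np.float64(-1.792))]
grasp [0.5813 0.0093 0.3004] yaw -0.229 row [0.096 0.007 2.759] turnz -0.002
```

Emit:
move_arm(
  commands=[
    [[0.04, 0.01, 1, 0, 0, 0], [0.04, 0.01, 2, 0, 0, 0], [0.04, 0.01, 2.5, 0, 0, 0], [0.04, 0.01, 2.75, 0, 0, 0], [0.04, 0.01, 2.75, 0, 0, 0], [0.04, 0.01, 2.75, 0, 0, 0]],
  ],
)

```text
time: 13.2
position: [0.5829, 0.0106, 0.3562]
tool_rot: [0.783, 0.622, 0.001, 0.001]
ft_force: [0.9, 1.1, 0.8]
grip_width: 0.0566
grip_force: 0.0
```

Emit:
move_arm(
  commands=[
    [[0, 0, 0, 0, 0, 0], [0, 0, 0, 0, 0, 0], [0, 0, 0, 0, 0, 0], [0, 0, 0, 0, 0, 0], [0, 0, -0.2, 0, 0, 0], [0, 0, -0.5, 0, 0, 0], [0, 0, -0.9, 0, 0, 0], [0, 0, -1.3, 0, 0, 0], [0, 0, -1.7, 0, 0, 0], [0, 0, -1.7, 0, 0, 0]],
  ],
  claw=1,
  squeeze=50,
)

```text
time: 14.45
position: [0.5829, 0.0107, 0.4252]
tool_rot: [0.783, 0.623, 0.002, 0.002]
ft_force: [0.8, 0.3, -9.1]
grip_width: 0.0126
grip_force: 50.0
```

```bash
python3 - <<'E'
from h import *
o=get_obs();print(o["ft_force"],o["moment"],o["grip_width"],o["grip_force"])
local([.4295,.2375,.164])
E
```

```text
[ 0.77200862  0.25973183 -9.11391969] [-0.02408494 -0.2850943   0.00918717] 0.012621030815381361 49.99733805656433
grasp [0.5836 0.0105 0.2612] yaw -0.227 row [ 4.661 -5.042  2.409] turnz 0
```

Emit:
move_arm(
  commands=[
    [[0.3, -0.3, 0, 0, 0, 0], [0.9, -1.0, 0, 0, 0, 0], [1.6, -1.7, 0, 0, 0, 0], [2.3, -2.5, 0, 0, 0, 0], [3.0, -3.3, 0, 0, 0, 0], [3.7, -4.0, 0, 0, 0, 0], [4.3, -4.6, 0, 0, 0, 0], [4.6, -5.0, 0, 0, 0, 0], [4.66, -5.04, 0, 0, 0, 0], [4.66, -5.04, 0.4, 0, 0, 0], [4.66, -5.04, 1.0, 0, 0, 0], [4.66, -5.04, 1.5, 0, 0, 0]],
  ],
)

```text
time: 15.95
position: [0.4281, 0.2372, 0.3623]
tool_rot: [0.783, 0.622, -0.0, 0.0]
ft_force: [-0.1, -0.8, -9.1]
grip_width: 0.0124
grip_force: 50.0
```

```bash
python3 - <<'E'
from h import *
o=get_obs();print(o["ft_force"])
local([.4295,.2375,.162])
E
```

```text
[-0.14407886 -0.82950183 -9.05031924]
grasp [0.428  0.2371 0.1983] yaw -0.227 row [0.019 0.035 0.907] turnz 0
```

Emit:
move_arm(
  commands=[
    [[0.02, 0.03, 0.3, 0, 0, 0], [0.02, 0.03, 0.6, 0, 0, 0], [0.02, 0.03, 0.8, 0, 0, 0], [0.02, 0.03, 0.9, 0, 0, 0], [0.02, 0.03, 0.93, 0, 0, 0], [0.02, 0.03, 0.93, 0, 0, 0]],
  ],
)

```text
time: 16.7
position: [0.4293, 0.2383, 0.3332]
tool_rot: [0.782, 0.623, 0.002, 0.001]
ft_force: [-12.6, -4.1, 45.5]
grip_width: 0.0123
grip_force: 50.0
```

```bash
python3 - <<'E'
from h import *
o=get_obs();print(o["ft_force"])
local([.4295,.2375,.162])
E
```

```text
[-12.55711602  -4.12495245  45.45230105]
grasp [0.4301 0.2385 0.1692] yaw -0.226 row [-0.028 -0.011  0.179] turnz 0
```

Contact came about 7 mm early, so I'll ease the load and look.

Emit:
move_arm(
  commands=[
    [[0, 0, -0.08, 0, 0, 0], [0, 0, -0.15, 0, 0, 0], [0, 0, -0.15, 0, 0, 0]],
  ],
)

```text
time: 17.08
position: [0.4297, 0.2383, 0.3334]
tool_rot: [0.783, 0.622, 0.001, 0.0]
ft_force: [-4.3, -0.6, 11.0]
grip_width: 0.0128
grip_force: 50.0
```

```bash
python3 - <<'E'
from h import *
o=get_obs();print(o["ft_force"],o["moment"],o["position"])
c=camera("scene");cv2.imwrite("pics/s8.png",cv2.resize(c["pixels"][220:380,170:370],None,fx=3,fy=3,interpolation=cv2.INTER_CUBIC))
E
```

```text
[-4.32416278 -0.5899642  11.03642185] [-0.25963471  0.57176521 -0.05511073] [0.42966531 0.23833925 0.33338784]
```

View pics/s8.png

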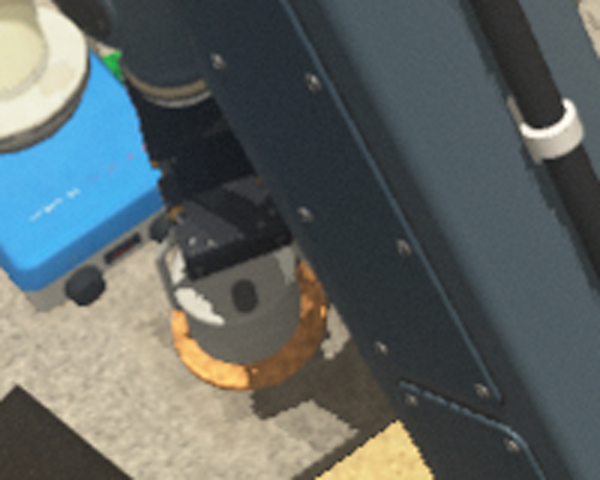

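The crop shows the canister resting on the cork pad with cork visible all round its front, so the bar had slipped a little in the pads. I'll release it and check.

Emit:
move_arm(
  commands=[
    [[0, 0, -0.05, 0, 0, 0], [0, 0, -0.05, 0, 0, 0], [0, 0, -0.05, 0, 0, 0], [0, 0, -0.05, 0, 0, 0], [0, 0, -0.5, 0, 0, 0], [0, 0, -1.2, 0, 0, 0], [0, 0, -2.2, 0, 0, 0], [0, 0, -3, 0, 0, 0], [0, 0, -3.5, 0, 0, 0], [0, 0, -3.5, 0, 0, 0]],
  ],
  claw=-0.3,
  squeeze=15,
)

```text
time: 18.38
position: [0.4296, 0.2383, 0.4733]
tool_rot: [0.783, 0.623, 0.002, 0.001]
ft_force: [1.0, -0.0, 0.1]
grip_width: 0.0563
grip_force: 0.0
```

```bash
python3 - <<'E'
from h import *
o=get_obs();print(o["ft_force"],o["q"])
c=camera("wrist");np.savez("w9.npz",**c);cv2.imwrite("pics/w9.png",c["pixels"])
W=world(c);d=np.hypot(W[...,0]-.43,W[...,1]-.238)
m=(d<.06)&(W[...,2]>.15)&(W[...,2]<.18);print("bar",m.sum(),W[m].mean(0),W[m].max(0))
m=(d<.05)&(W[...,2]>.07)&(W[...,2]<.1);P=W[m];A=np.c_[P[:,:2],np.ones(len(P))];s=np.linalg.lstsq(A,P[:,2],rcond=None)[0];print("lid plane",len(P),s,np.median(P[:,2]))
local([.5484,-.3044,.25],1.534)
E
```

```text
[ 1.00150207 -0.03176121  0.13746238] [ 2.78563358e-01  2.61961359e-01  1.67127398e+00 -1.79834075e-06
  1.20426863e+00  5.05472162e-01]
bar 1353 [0.43202077 0.24355895 0.16432543] [0.44409112 0.28424616 0.1686885 ]
lid plane 4973 [-0.00434254  0.00201164  0.08666769] 0.08519197850617603
grasp [0.4294 0.2382 0.308 ] yaw -0.227 row [-12.547   5.951   1.45 ] turnz 1.381
```

View pics/w9.png

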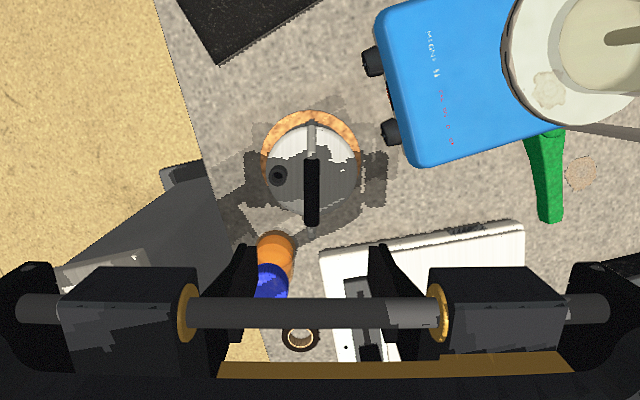

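The canister stands level on the pad, lid at (311,175) and lid height 0.085 as expected. Next I go to the tins.

Emit:
move_arm(
  commands=[
    [[-2.0, 0.9, 0, 0, 0, 0.18], [-3.6, 1.7, 0, 0, 0, 0.36], [-5.2, 2.4, 0, 0, 0, 0.54], [-6.8, 3.2, 0, 0, 0, 0.72], [-8.4, 4.0, 0, 0, 0, 0.9], [-9.9, 4.7, 0, 0, 0, 1.08], [-11.2, 5.6, 0, 0, 0, 1.26], [-11.2, 5.6, 0, 0, 0, 1.38], [-11.2, 5.6, 0, 0, 0, 1.38], [-11.2, 5.6, 0, 0, 0, 1.38], [-11.2, 5.6, 0, 0, 0, 1.38]],
  ],
  claw=-0.6,
)

```text
time: 19.8
position: [0.5464, -0.2472, 0.4712]
tool_rot: [1.0, -0.017, -0.001, -0.001]
ft_force: [-0.8, 0.3, -0.6]
grip_width: 0.0694
grip_force: 0.0
```

```bash
cat >> h.py <<'E'
def tins(c,z0=.026,z1=.042):
    W=world(c);m=((W[...,2]>z0)&(W[...,2]<z1)&(c["range_z"]>0)).astype(np.uint8)
    n,l,st,ce=cv2.connectedComponentsWithStats(m)
    for i in range(1,n):
        P=W[l==i]
        if st[i,4]>300 and np.ptp(P[:,0])<.06 and np.ptp(P[:,1])<.06 and min(np.ptp(P[:,0]),np.ptp(P[:,1]))>.03:
            print("tin",st[i].tolist(),((P.min(0)+P.max(0))/2).round(4),np.ptp(P,axis=0).round(3),"col",c["pixels"][l==i].mean(0).round())
E
python3 - <<'E'
from h import *
c=camera("wrist");np.savez("w10.npz",**c);cv2.imwrite("pics/w10.png",c["pixels"])
tins(c);local([.5484,-.3044,.15],1.534);print(get_obs()["grip_width"])
E
```

```text
tin [524, 45, 31, 35, 394] [ 0.6572 -0.5127  0.0342] [0.038 0.032 0.016] col [162. 140.  94.]
tin [355, 105, 40, 40, 1221] [ 0.5898 -0.3207  0.0313] [0.045 0.046 0.01 ] col [172. 187. 192.]
tin [260, 141, 39, 38, 1148] [ 0.5519 -0.2059  0.031 ] [0.045 0.046 0.01 ] col [85. 93. 97.]
grasp [ 0.5463 -0.2469  0.3076] yaw -1.605 row [0.106 1.438 3.938] turnz 0.003
0.06963055651154648
```

View pics/w10.png

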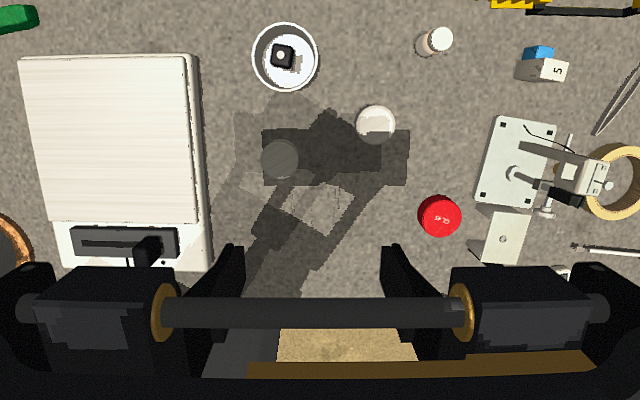

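Tin B has been shifted to (0.590, -0.321), in the image at (375,124). Tin A is still at (280,160), and the probe stands in the beaker at (284,57). I'll pick B first.

Emit:
move_arm(
  commands=[
    [[0.6, 0.9, 1.5, 0, 0, 0], [1.15, 1.81, 3, 0, 0, 0], [1.15, 1.81, 4.5, 0, 0, 0], [1.15, 1.81, 5.2, 0, 0, 0], [1.15, 1.81, 5.2, 0, 0, 0], [1.15, 1.81, 5.2, 0, 0, 0]],
  ],
)

```text
time: 20.6
position: [0.5909, -0.3223, 0.266]
tool_rot: [1.0, -0.018, 0.001, 0.001]
ft_force: [-0.5, -0.2, 0.4]
grip_width: 0.0695
grip_force: 0.0
```

```bash
python3 - <<'E'
from h import *
local([.5898,-.3207,.022],1.534)
E
```

```text
grasp [ 0.5913 -0.3226  0.102 ] yaw -1.606 row [-0.045 -0.05   2.   ] turnz 0.002
```

Emit:
move_arm(
  commands=[
    [[-0.04, -0.04, 0.8, 0, 0, 0], [-0.04, -0.04, 1.5, 0, 0, 0], [-0.04, -0.04, 1.95, 0, 0, 0], [-0.04, -0.04, 1.95, 0, 0, 0], [-0.04, -0.04, 1.95, 0, 0, 0]],
  ],
)

```text
time: 21.22
position: [0.5893, -0.3215, 0.1877]
tool_rot: [1.0, -0.018, 0.001, 0.001]
ft_force: [0.0, -0.1, -0.2]
grip_width: 0.0694
grip_force: 0.0
```

Emit:
move_arm(
  commands=[
    [[0, 0, 0, 0, 0, 0], [0, 0, 0, 0, 0, 0], [0, 0, 0, 0, 0, 0], [0, 0, -0.5, 0, 0, 0], [0, 0, -1.5, 0, 0, 0], [0, 0, -3, 0, 0, 0], [0, 0, -3.5, 0, 0, 0], [0, 0, -3.5, 0, 0, 0]],
  ],
  claw=1,
  squeeze=15,
)

```text
time: 22.22
position: [0.589, -0.3214, 0.3296]
tool_rot: [1.0, -0.018, 0.003, 0.002]
ft_force: [-0.2, 0.2, -0.7]
grip_width: 0.0456
grip_force: 15.0
```

```bash
python3 - <<'E'
from h import *
print(get_obs()["grip_width"]);local([.600,.045,.064],1.534)
E
```

```text
0.04556648684170636
grasp [ 0.5899 -0.322   0.1656] yaw -1.607 row [-0.091 -9.188  2.506] turnz 0.001
```

Emit:
move_arm(
  commands=[
    [[0, -1.5, 0, 0, 0, 0], [-0.05, -3, 0, 0, 0, 0], [-0.09, -4.5, 0, 0, 0, 0], [-0.09, -6, 0, 0, 0, 0], [-0.09, -7.5, 0, 0, 0, 0], [-0.09, -9.19, 0, 0, 0, 0], [-0.09, -9.19, 0, 0, 0, 0], [-0.09, -9.19, 1, 0, 0, 0], [-0.09, -9.19, 2, 0, 0, 0], [-0.09, -9.19, 2.5, 0, 0, 0], [-0.09, -9.19, 2.5, 0, 0, 0], [-0.09, -9.19, 2.5, 0, 0, 0]],
  ],
)

```text
time: 23.72
position: [0.598, 0.0455, 0.2252]
tool_rot: [1.0, -0.019, -0.001, 0.0]
ft_force: [-0.2, 0.1, -0.4]
grip_width: 0.0459
grip_force: 15.0
```

Emit:
move_arm(
  commands=[
    [[0, 0, 0, 0, 0, 0], [0, 0, 0, 0, 0, 0], [0, 0, 0, 0, 0, 0], [0, 0, -0.8, 0, 0, 0], [0, 0, -2, 0, 0, 0], [0, 0, -3.5, 0, 0, 0], [0, 2, -5, 0, 0, 0], [0, 3.5, -6, 0, 0, 0], [0, 5, -6, 0, 0, 0], [0, 5, -6, 0, 0, 0], [0, 5, -6, 0, 0, 0]],
  ],
  claw=-0.6,
)

```text
time: 25.1
position: [0.5909, -0.1564, 0.4672]
tool_rot: [1.0, -0.02, 0.001, 0.001]
ft_force: [0.2, -0.3, 0.1]
grip_width: 0.0694
grip_force: 0.0
```

```bash
python3 - <<'E'
from h import *
c=camera("wrist");np.savez("w11.npz",**c)
tins(c);print("plate level");tins(c,.065,.082);local([.5519,-.2059,.024],1.534)
E
```

```text
tin [591, 85, 28, 35, 415] [ 0.6558 -0.5126  0.0341] [0.04  0.032 0.016] col [154. 135.  94.]
tin [335, 176, 38, 38, 1097] [ 0.5515 -0.2058  0.0311] [0.046 0.046 0.01 ] col [141. 153. 158.]
plate level
tin [109, 152, 45, 42, 1397] [0.599  0.0462 0.0709] [0.046 0.047 0.012] col [195. 211. 217.]
grasp [ 0.5908 -0.1545  0.3023] yaw -1.609 row [-0.927  1.324  6.955] turnz -0.002
```

Emit:
move_arm(
  commands=[
    [[-0.5, 0.7, 1.5, 0, 0, 0], [-0.93, 1.32, 3, 0, 0, 0], [-0.93, 1.32, 4.5, 0, 0, 0], [-0.93, 1.32, 5.2, 0, 0, 0], [-0.93, 1.32, 6, 0, 0, 0], [-0.93, 1.32, 6.95, 0, 0, 0], [-0.93, 1.32, 6.95, 0, 0, 0], [-0.93, 1.32, 6.95, 0, 0, 0]],
  ],
)

```text
time: 26.15
position: [0.5521, -0.2039, 0.1885]
tool_rot: [1.0, -0.018, -0.0, -0.0]
ft_force: [-0.7, -0.0, -0.7]
grip_width: 0.0694
grip_force: 0.0
```

Emit:
move_arm(
  commands=[
    [[0, 0, 0, 0, 0, 0], [0, 0, 0, 0, 0, 0], [0, 0, 0, 0, 0, 0], [0, 0, -0.5, 0, 0, 0], [0, 0, -1.5, 0, 0, 0], [0, 0, -3, 0, 0, 0], [0, 0, -3.5, 0, 0, 0], [0, 0, -3.5, 0, 0, 0]],
  ],
  claw=1,
  squeeze=15,
)

```text
time: 27.15
position: [0.5522, -0.2051, 0.33]
tool_rot: [1.0, -0.018, 0.002, 0.001]
ft_force: [0.1, -0.1, -1.0]
grip_width: 0.0455
grip_force: 15.0
```

```bash
python3 - <<'E'
from h import *
print(get_obs()["grip_width"]);local([.600,-.050,.065],1.534)
E
```

```text
0.045543883995075016
grasp [ 0.5529 -0.2055  0.166 ] yaw -1.607 row [ 1.026 -3.933  2.521] turnz 0.0
```

Emit:
move_arm(
  commands=[
    [[0.5, -1.5, 0, 0, 0, 0], [1.03, -3, 0, 0, 0, 0], [1.03, -3.93, 0, 0, 0, 0], [1.03, -3.93, 0.4, 0, 0, 0], [1.03, -3.93, 1.4, 0, 0, 0], [1.03, -3.93, 2.2, 0, 0, 0], [1.03, -3.93, 2.52, 0, 0, 0], [1.03, -3.93, 2.52, 0, 0, 0], [1.03, -3.93, 2.52, 0, 0, 0]],
  ],
)

```text
time: 28.28
position: [0.5985, -0.0501, 0.2264]
tool_rot: [1.0, -0.019, -0.001, -0.0]
ft_force: [-0.2, 0.3, -0.5]
grip_width: 0.0453
grip_force: 15.0
```

Emit:
move_arm(
  commands=[
    [[0, 0, 0, 0, 0, 0], [0, 0, 0, 0, 0, 0], [0, 0, 0, 0, 0, 0], [0, 0, -0.8, 0, 0, 0], [0, 0, -2, 0, 0, 0], [0, 0, -3.5, 0, 0, 0], [-1.5, 0, -5, 0, 0, 0], [-3, 0, -5.5, 0, 0, 0], [-3.7, 0, -5.5, 0, 0, 0], [-3.7, 0, -5.5, 0, 0, 0], [-3.7, 0, -5.5, 0, 0, 0]],
  ],
  claw=-0.6,
)

```text
time: 29.65
position: [0.4513, -0.044, 0.4477]
tool_rot: [1.0, -0.018, 0.001, 0.0]
ft_force: [0.6, 0.6, -0.4]
grip_width: 0.0696
grip_force: 0.0
```

```bash
python3 - <<'E'
from h import *
c=camera("wrist");np.savez("w12.npz",**c);cv2.imwrite("pics/w12.png",c["pixels"])
tins(c);print("plate level");tins(c,.065,.082)
W=world(c);m=(W[...,2]>.078)&(W[...,2]<.09)&(W[...,0]<.5)&(W[...,0]>.42)&(abs(W[...,1])<.1)
p=(W[m].min(0)+W[m].max(0))/2;print(m.sum(),p);local([p[0],p[1],.07],1.534)
E
```

```text
plate level
tin [186, 1, 51, 54, 2099] [0.5984 0.0463 0.0714] [0.046 0.046 0.013] col [212. 226. 228.]
tin [288, 0, 50, 52, 2055] [ 0.5957 -0.0491  0.071 ] [0.044 0.046 0.012] col [223. 234. 233.]
tin [141, 241, 52, 46, 614] [0.3559 0.1262 0.0735] [0.053 0.053 0.017] col [ 54. 107. 165.]
526 [ 0.45062768 -0.03874098  0.08259329]
grasp [ 0.4521 -0.0442  0.2834] yaw -1.607 row [-0.051 -0.138  5.334] turnz 0.001
```

View pics/w12.png

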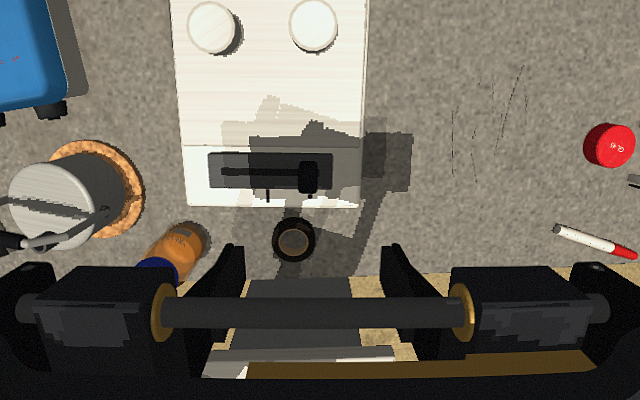

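Both tins stand on the plate, at (213,28) and (313,25). The slider is at (308,177), its mark at (267,195) and the off dot at (310,195). Now I set the slider to the mark.

Emit:
move_arm(
  commands=[
    [[-0.05, -0.14, 1.5, 0, 0, 0], [-0.05, -0.14, 3, 0, 0, 0], [-0.05, -0.14, 4.5, 0, 0, 0], [-0.05, -0.14, 5.33, 0, 0, 0], [-0.05, -0.14, 5.33, 0, 0, 0], [-0.05, -0.14, 5.33, 0, 0, 0]],
  ],
)

```text
time: 30.45
position: [0.4502, -0.0385, 0.2342]
tool_rot: [1.0, -0.018, 0.001, 0.0]
ft_force: [-0.8, -0.1, 0.5]
grip_width: 0.0695
grip_force: 0.0
```

Emit:
move_arm(
  commands=[
    [[0, 0, 0, 0, 0, 0], [0, 0, 0, 0, 0, 0], [0, 0, 0, 0, 0, 0], [0, 0, 0, 0, 0, 0], [0, -0.3, 0, 0, 0, 0], [0, -0.6, 0, 0, 0, 0], [0, -0.9, 0, 0, 0, 0], [0, -1.1, 0, 0, 0, 0], [0, -1.2, 0, 0, 0, 0], [0, -1.2, 0, 0, 0, 0], [0, -1.2, 0, 0, 0, 0]],
  ],
  claw=1,
  squeeze=12,
)

```text
time: 31.82
position: [0.4516, 0.0097, 0.2342]
tool_rot: [1.0, -0.018, 0.001, 0.0]
ft_force: [5.6, 1.4, 2.5]
grip_width: 0.0201
grip_force: 12.0
```

```bash
python3 - <<'E'
from h import *
local([.4525,.0092,.07],1.534);o=get_obs();print(o["ft_force"],o["grip_width"])
E
```

```text
grasp [0.4521 0.0097 0.0702] yaw -1.608 row [0.011 0.011 0.004] turnz -0.0
[5.63850931 1.3788962  2.53482601] 0.020077299783656327
```

Emit:
move_arm(
  commands=[
    [[0, 0, 0, 0, 0, 0], [0, 0, 0, 0, 0, 0], [0, 0, 0, 0, 0, 0], [0, 0, 0, 0, 0, 0], [0, 0, -1, 0, 0, 0], [0, 0, -2.5, 0, 0, 0], [0, 0, -4, 0, 0, 0], [0, 0, -5.5, 0, 0, 0], [0, 0, -5.5, 0, 0, 0], [0, 0, -5.5, 0, 0, 0]],
  ],
  claw=-0.6,
)

```text
time: 33.08
position: [0.4501, 0.0099, 0.4536]
tool_rot: [1.0, -0.018, -0.001, -0.0]
ft_force: [-0.1, 0.1, 0.3]
grip_width: 0.0694
grip_force: 0.0
```

```bash
python3 - <<'E'
from h import *
c=camera("wrist")
W=world(c);m=(W[...,2]>.078)&(W[...,2]<.09)&(W[...,0]<.5)&(W[...,0]>.42)&(abs(W[...,1])<.1)
print((W[m].min(0)+W[m].max(0))/2)
tins(c,.065,.082)
t=camera("top")["pixels"];cv2.imwrite("pics/fin.png",np.hstack([c["pixels"][:300,100:500],cv2.resize(t[130:280,180:380],(400,300))]))
E
```

```text
[0.45241422 0.01026476 0.08246551]
tin [244, 0, 50, 49, 1964] [0.5971 0.0462 0.0711] [0.043 0.046 0.012] col [222. 234. 232.]
tin [345, 0, 50, 48, 1935] [ 0.5944 -0.0489  0.0708] [0.041 0.046 0.011] col [217. 231. 232.]
```

View pics/fin.png

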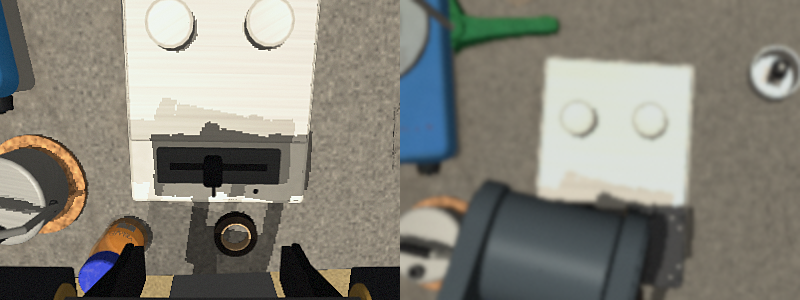

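The picture shows the slider (213,172) in line with its mark (213,190), both tins on the plate, the canister on the pad and the probe in the beaker (775,72 in the right half). I'm handing it in.

```bash
python3 -c "
from rig import *
print(hand_in())"
```

```text
the job is handed in; nothing more can be done
None
```

I finished the changeover and handed it in, without seeing the verdict: the power went off first, the probe is in the beaker, the canister is on the cork pad, both sample tins (two were present) are on the plate, and the slider is back at its mark.

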